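Find the heavy side of a pulley on the balancing stand and hold it down

ROBOT

A 6-joint arm with a two-finger parallel gripper is mounted at the origin on a cart in front of the work surface, level with it; the furniture and walls round the work are solid. World frame = base frame: x ahead of the robot, y to its left, z up, the work surface at z = 0. Lengths are in m, angles in rad, forces in N, time in s.
With the tool pointing down it reaches from about 0.3 to 0.875 m from the base axis. Payload 6.4 kg.
Tool frame: the origin (TCP) lies at the very end of the fingers, on their centre line; the grasp point (between the pads) lies 19 mm behind it; z points along the fingers, y is the line along which they close (so a half turn about z gives the same grasp; the last joint's range is limited). The gripper opens to 85 mm and grips with 20 to 120 N. Pads are 22 mm wide; open, the fingers measure 114 mm over their backs; the gripper's body (76 mm by 85 mm) begins 54 mm behind the grasp point. The pads swing forward as they close: fully open they stand 13 mm farther back than shut.
Start: joints at [1.11, 0.181, 1.607, -0, 1.354, -0.206], TCP at [0.145, 0.556, 0.231] pointing down, gripper open.
Joint ranges: [-2.99, 2.99], [-0.89, 2.07], [0.3, 2.58], [-1.14, 4.28], [0, 2.63], [-3.12, 3.12]. Speed limits (rad/s): [2.57, 2.57, 3.01, 3.14, 3.14, 3.14].

INTERFACE

Orientations are given as a unit quaternion [w, x, y, z].
In Python, from bench import ctrl, camrig, readout gives the robot as it stands (ctrl), with the cameras (camrig) and the readings (readout).
- The arm moves only by the shell command python3 jog.py 'ROWS'. ROWS is a JSON object with one list for each field, all of the same length, 1 to 10, a row being the entries at one place: x, y, z (the shift in parts of the range, where 1.0 means 0.75 m), wx, wy, wz (a rotation vector in fractions of the full range, 1 being 2 rad), jaw (the opening from 0.0 (shut) to 1.0 (fully open)); each row is the pose to reach, as a shift and turn from the pose commanded when the command began, along the tool's axes at that moment; what a row does not reach only later rows make up. A row lasts 1/8 s, in which the tool goes at most 0.0625 m and 0.188 rad, less where a joint would pass 70% of its speed; a pose out of reach is approached as far as the arm can. The fingers move at their own pace and stop on an object; the grip force is fixed at half the most. Time passes only in rows, so rows that do not move let the fingers close. It prints the time, the measured TCP pose, the force, the opening and the grip force at its end. No shift or turn number may pass 1 either way. Input that does not fit is refused with a message, and nothing moves.
- readout.get_obs(): the state, without advancing time (a new reading comes with each control period).
- camrig.camera(name): name is "side" or "top"; returns the picture (384x512x3 uint8, blue, green, red); there is no depth.
- camrig.camera_params(name): a dict with "fovy" (degrees; the focal length in pixels is half the picture's height over the tangent of half this angle, whatever the lens; pixels are square), "cx", "cy" (the principal point, pixels), "dist" ([k1, k2, p1, p2, k3] as OpenCV has them; the pictures are not rectified), "view" (4x4, takes a point from world to camera coordinates). Camera axes: x right, y up, looking along -z (the intrinsics and any distortion apply to the point x, -y, -z); pixel columns grow to the right and rows downward; lengths in m; the calibration is good to about 2 mm. A picture is of the moment at which its call begins. camera_params takes no time and is no camera call.
- ctrl.hand_in(): hands the job in; it is judged then, once.
The state is a dict: "time_s": time; "q": joint angles; "dq": joint speeds; "joint_efforts": joint torques, N m; "eef_pos": TCP position; "eef_rot": TCP orientation; "wrist_force": force on the tool from outside, world axes, zero at the start; "torque": the same for the moment, N m; "opening": opening from 0.0 (shut) to 1.0 (fully open); "grasp_force": force on a finger pad.
Only numpy, scipy, OpenCV 4.12 (cv2) and the standard library are available. Lean on these libraries where they do the work, as an engineer would, in place of code of your own. Each camera call takes 0.05 s, during which the arm holds its last target. There are 200 camera calls.

TASK

Lift the grey V-belt pulley out of its rest, set its arbor on the bearing discs of the green balancing stand and let go, then turn it by hand one way and the other to find its heavy side, which cannot be seen. The bearings drag, so left alone it stops short of the true spot, on whichever side it comes from: take the middle, turn the heavy side straight down (within about 10 degrees), and finish while still gripping the rim, arbor resting on the discs, so that the light spot on top can be marked. Do not drop the pulley, and leave the flux tin, the soapstone holder and the spanner where they are.

Things in the scene. Friction and masses are not known exactly. Their poses are not given: they have to be found in the camera images.
- pulley: Grey V-belt pulley, 120 mm diameter, 24 mm wide, flat faces, fixed on a steel arbor 20 mm thick and 136 mm long (68 mm each side); about 0.75 kg together. Origin at its centre, x along the arbor, z from the centre to the yellow dab. Grip the rim from above, a finger on each face: only the outer 30 mm of the faces are clear (boss and bolt heads, 4 mm proud, further in). It swings in a loose grip.
- pulley_dab (a point): Yellow paint dab on the pulley's face near the rim, 51 mm from the centre (one on each face; this point lies midway between them). It is at the top at the start. Only an index to see the turning by: the heavy side lies inside the pulley at a hidden angle from the dab, different each time. It pulls with 0.042 to 0.06 N m when level with the axis.
- stand: Green balancing stand fixed to the table, base 150 x 120 x 10 mm. Origin under its centre; x is the line of the arbor, z up. Two upright plates (x = -56 and 56 mm, 78 mm high) each carry a pair of bearing discs inside: 40 mm diameter, 10 mm wide, at x = -42 and 42 mm, y = -20.5 and 20.5 mm, centres 68 mm up. The arbor lies in the valley between the two discs of each pair.
- stand_axis (a point): Centre of the pulley when its arbor lies on the discs, 90 mm above the table; axes as the stand's. There the pulley turns with about 0.02 N m of drag and some damping: let go, it turns for up to 2 s and stops with the heavy side 18 to 29 degrees short of straight down, on the side it came from. Heavy side as near as that to straight up or down, it stays where it is left.
- rest: Low rest of dark steel, fixed: two flat-bar cheeks (130 mm long, 38 mm high, 28 mm apart inside) with feet, and two round bars across on which the pulley stands upright on its rim at the start. Origin on the table under its centre; x across the cheeks, also the direction of the pulley's arbor; the pulley's centre is 65 mm above the origin.
- flux_tin: Bystander: round yellow and white tin, 70 mm in diameter, 40 mm high; origin at the centre of its underside.
- soapstone_holder: Bystander: yellow marker stick 114 mm long, 10 mm thick, lying along its y axis; origin under its middle.
- spanner: Bystander: steel spanner 180 mm long, 26 mm wide, 7 mm thick, lying along its y axis; origin under its middle.

How it is judged:
By the outcome, as a careful person would: the job done as asked, in the order asked, and still so for the second after the job is handed in, while the arm keeps its last pose, push and grip.
It also fails if it takes over 64 s, if anything falls off the work surface, if the arm or the gripper's body presses on something with over 40 N, if the wrist force passes 120 N, or if a joint passes its speed limit or range.

## Working session

There is one attempt and no reset: what is moved stays moved. The work goes in short steps, Python scripts to look and compute and a shell command to move; the robot and the scene stay as the last step left them, time stands still between calls to the robot, and variables do not carry over. Pictures are saved under pics/ and viewed, at most 10 in all, crops included, and the job is handed in when it is done.

```bash
ls; mkdir -p pics; cat > h.py <<'E'
import numpy as np, cv2
from bench import ctrl, camrig, readout
def K(n):
    p=camrig.camera_params(n); f=192/np.tan(np.radians(p["fovy"])/2)
    return np.array([[f,0,p["cx"]],[0,f,p["cy"]],[0,0,1]]),np.array(p["dist"],float),np.array(p["view"])
def ray(n,uv):
    k,d,V=K(n); x=cv2.undistortPoints(np.array([[uv]],float),k,d)[0,0]
    R=V[:3,:3]; v=R.T@np.array([x[0],-x[1],-1]); return -R.T@V[:3,3], v/np.linalg.norm(v)
def atz(n,uv,z):
    c,v=ray(n,uv); return c+v*(z-c[2])/v[2]
def tri(a,b):
    (c1,v1),(c2,v2)=ray("top",a),ray("side",b)
    s=np.linalg.lstsq(np.c_[v1,-v2],c2-c1,rcond=None)[0]
    p,q=c1+v1*s[0],c2+v2*s[1]; return (p+q)/2,np.linalg.norm(p-q)
def proj(n,P):
    k,d,V=K(n); P=np.atleast_2d(P)@V[:3,:3].T+V[:3,3]
    return cv2.projectPoints((P*[1,-1,-1]).reshape(-1,1,3),np.zeros(3),np.zeros(3),k,d)[0][:,0]
E
python3 - <<'E'
from h import *
o=readout.get_obs(); print(o)
for n in("top","side"):
    im=camrig.camera(n); cv2.imwrite(f"pics/{n}0.png",cv2.resize(im,(800,600),interpolation=cv2.INTER_CUBIC))
    c,v=ray(n,(256,192)); print(n,c,v)
E
```

```text
bench.py
jog.py
pics
{'time_s': 0.0, 'q': array([ 1.10969715e+00,  1.81560679e-01,  1.60798098e+00,  2.73819283e-05,
        1.35380363e+00, -2.06340181e-01]), 'dq': array([-0.00085958,  0.00018268,  0.00080157,  0.00133635,  0.00032531,
       -0.00150729]), 'joint_efforts': array([-1.41374057e-03, -4.44855416e+01, -3.51342916e+01, -1.52565713e-04,
        8.80521286e-03,  5.57833800e-05]), 'eef_pos': array([0.14465853, 0.55594805, 0.23038617]), 'eef_rot': array([-2.99677682e-04,  1.27038196e-01,  9.91897439e-01, -8.23597189e-04]), 'wrist_force': array([ 0.22078779,  0.2562786 , -0.76476832]), 'torque': array([ 0.01743558,  0.04027246, -0.00402441]), 'grasp_force': 0.0, 'opening': 1.0022118228879227}
top [0.44489462 0.06097649 0.93135167] [ 0.12547202 -0.04735726 -0.99096623]
side [0.41609471 0.76959564 0.5994708 ] [ 0.15489831 -0.82205531 -0.54793393]
```

View pics/top0.png

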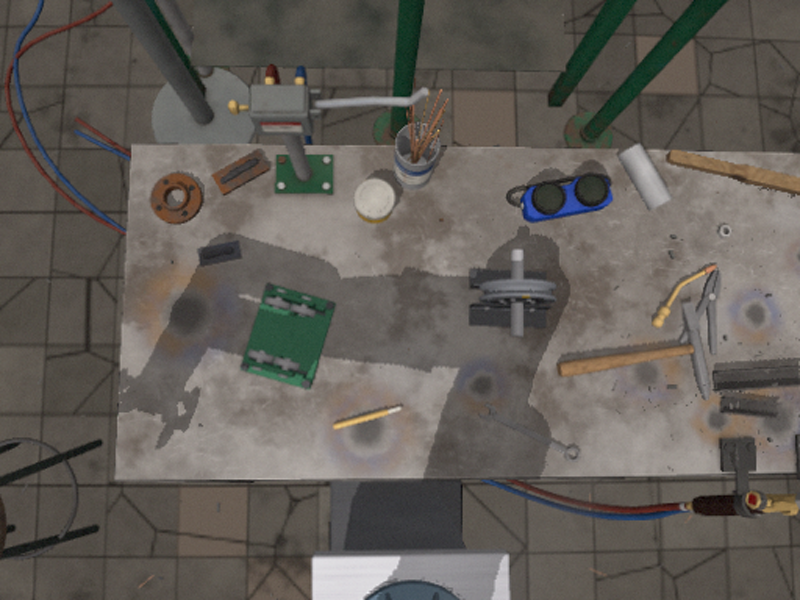

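View pics/side0.png

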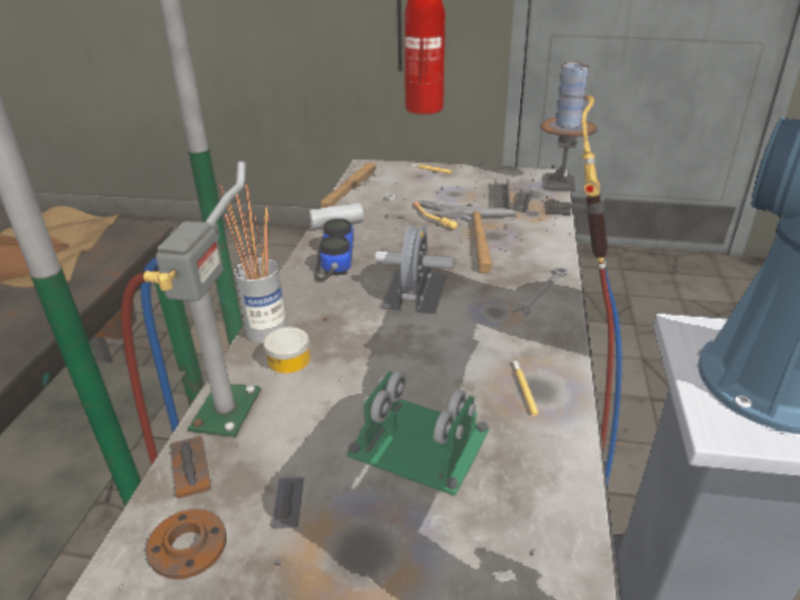

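Top view: pulley at (517,292), its arbor ends near (517,252) and (517,332). The stand is centred near (288,335), its arbor line running from (302,287) to (276,380). Tin at (375,200), soapstone holder at (368,417), spanner at about (535,433). The side view agrees: pulley (413,262), stand (420,440). Next I'll fit the models.

```bash
python3 - <<'E'
from h import *
print(proj("top",[[0.145,.556,.23]])*800/512,proj("side",[[0.145,.556,.23]])*800/512)
s=512/800
print("arb far",tri((517*s,252*s),(380*s,257*s)),"near",tri((517*s,333*s),(450*s,263*s)))
# stand base corners, top view clicks z=.01
for uv in [(268,283),(335,300),(309,387),(243,369)]: print(atz("top",np.array(uv)*s,.01))
for uv in [(348,457),(457,494)]: print("side",atz("side",np.array(uv)*s,.0))
for n,box,sc in(("top",(140,150,260,260),0),("side",(210,220,330,330),0),("top",(280,140,380,225),0),("side",(220,130,310,205),0)):
    pass
t=cv2.resize(cv2.imread("pics/top0.png"),(512,384),interpolation=cv2.INTER_AREA);d=cv2.resize(cv2.imread("pics/side0.png"),(512,384),interpolation=cv2.INTER_AREA)
c=[t[170:260,145:235],d[230:320,220:320],t[145:225,290:370],d[135:205,235:305]]
c=[cv2.resize(x,(400,300),interpolation=cv2.INTER_CUBIC) for x in c]
cv2.imwrite("pics/c.png",np.vstack([np.hstack(c[:2]),np.hstack(c[2:])]))
E
```

```text
[[-39.41231805 621.37786456]] [[930.63219139 667.67474544]]
arb far (array([ 0.62965075, -0.16792315,  0.06187672]), np.float64(0.00559717086713302)) near (array([ 0.5030959 , -0.16427146,  0.0617985 ]), np.float64(4.3051190019997484e-05))
[0.58957515 0.23549317 0.01      ]
[0.56137966 0.12455085 0.01      ]
[0.4187555  0.16563181 0.01      ]
[0.44799207 0.27317494 0.01      ]
side [0.58776837 0.23923611 0.        ]
side [0.44484772 0.27635072 0.        ]
```

View pics/c.png

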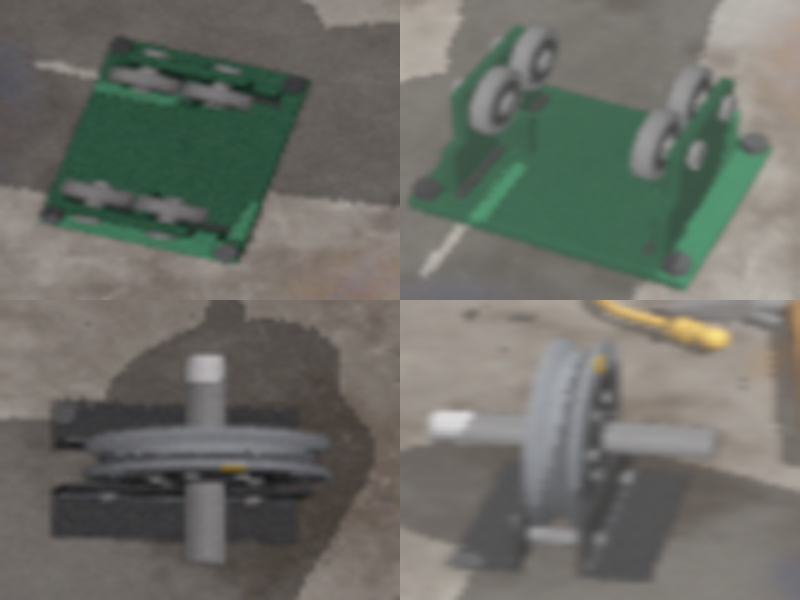

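```bash
cat > fit.py <<'E'
from h import *
from scipy.optimize import least_squares
def pose(p,L):
    L=np.array(L,float); c,s=np.cos(p[3]),np.sin(p[3])
    return np.c_[p[0]+c*L[:,0]-s*L[:,1],p[1]+s*L[:,0]+c*L[:,1],p[2]+L[:,2]]
def run(p0,obs):
    f=lambda p:np.concatenate([(proj(n,pose(p,[l]))-u).ravel() for n,l,u in obs])
    r=least_squares(f,p0,loss="soft_l1"); return r.x,r.fun.reshape(-1,2).round(1).tolist()
X,Y=.075,.06
T=lambda x,y:(x/4.444+145,y/3.333+170); S=lambda x,y:(220+(x-400)/4,230+y/3.333)
st=[("top",(X,Y,.01),T(120,38)),("top",(X,-Y,.01),T(310,82)),("top",(-X,-Y,.01),T(238,262)),("top",(-X,Y,.01),T(40,222)),
("side",(X,Y,.01),S(410,202)),("side",(-X,Y,.01),S(690,282)),("side",(-X,-Y,.01),S(772,146)),
("side",(.037,.0205,.068),S(507,100)),("side",(.037,-.0205,.068),S(542,55))]
ps,r=run([.505,.2,0,-.27],st); print("stand",ps,r)
T=lambda x,y:(x/5+290,(y-300)/3.75+145); S=lambda x,y:(235+(x-400)/5.714,135+(y-300)/4.286)
pu=[("top",(.068,0,.01),T(206,354)),("top",(-.068,0,-.005),T(206,563)),("side",(.068,0,0),S(430,424)),("side",(-.068,0,0),S(716,441)),
("top",(0.,.06,0),T(88,452)),("top",(0.,-.06,0),T(329,455)),("side",(.012,0,.06),S(562,342)),("side",(-.012,0,.06),S(604,344)),("side",(-.012,0,.051),S(600,364))]
pp,r=run([.567,-.166,.065,-.03],pu); print("pulley",pp,r)
np.savez("fit.npz",s=ps,p=pp)
E
cat > ov.py <<'E'
from fit import *
a=np.linspace(0,2*np.pi,60); C=np.c_[0*a,np.cos(a),np.sin(a)]
out=[]
for n in("top","side"):
    im=cv2.resize(cv2.imread(f"pics/{n}0.png"),(2048,1536),interpolation=cv2.INTER_CUBIC)
    def dr(P,col): cv2.polylines(im,[np.int32(proj(n,P)*4+2)],False,col,1)
    for x in(-.012,.012): dr(pose(pp,C*.06+[x,0,0]),(0,0,255))
    for x in(-.068,.068): dr(pose(pp,C*.01+[x,0,0]),(0,255,255))
    dr(pose(ps,[(X,Y,.01),(X,-Y,.01),(-X,-Y,.01),(-X,Y,.01),(X,Y,.01)]),(255,0,255))
    for x in(-.047,-.037,.037,.047):
        for y in(-.0205,.0205): dr(pose(ps,C*.02+[x,y,.068]),(0,0,255))
    q=proj(n,[ps[:3],pp[:3]])*4
    out.append(np.hstack([im[int(v)-220:int(v)+180,int(u)-200:int(u)+200] for u,v in q]))
cv2.imwrite("pics/ov.png",cv2.resize(np.vstack(out),(600,600),interpolation=cv2.INTER_AREA))
E
python3 ov.py
```

```text
stand [ 0.5014971   0.19998167 -0.00379286 -0.27880268] [[-0.8, -0.3], [0.8, -0.8], [0.4, 1.3], [-0.2, 0.4], [-0.9, -1.3], [-0.6, 0.1], [0.4, -1.0], [0.0, 0.9], [0.5, 1.7]]
pulley [ 0.56595936 -0.16668531  0.06398039 -0.00245979] [[0.6, 0.3], [0.3, 0.2], [0.3, -0.2], [-0.3, -0.6], [-0.3, 2.0], [-0.4, 1.4], [-2.9, 0.5], [-1.3, 0.6], [-0.6, -1.0]]
```

View pics/ov.png

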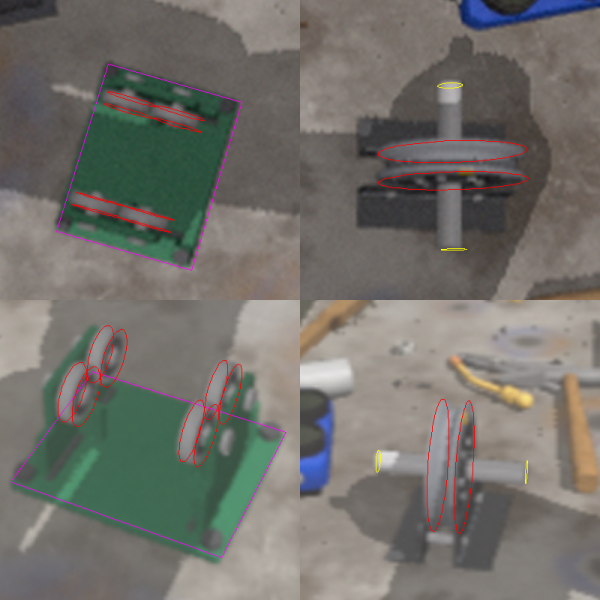

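Overlay: the pulley model sits on the image within about 1 px in both views, pulley centre z = 0.064 (0.065 expected), and the stand base and discs match within about 1.5 px. Next I'll move above the pulley.

Units first: shifts go in shares of 0.75 m and turns go in shares of 2 rad. So -0.593 m / 0.75 = -0.7907, -0.59 m / 0.75 = -0.7867, 1.316 rad / 2 = 0.658.

```bash
cat > d.py <<'E'
# usage: d.py x y z yaw tilt  -> shift/rotvec in tool axes; tool y along (cos yaw,sin yaw), tilt about that axis from pointing down
import sys
from h import *
from scipy.spatial.transform import Rotation as R
def go(x,y,z,yaw,tilt=0):
    o=readout.get_obs(); w=o["eef_rot"]; C=R.from_quat(np.r_[w[1:],w[0]])
    yv=np.array([np.cos(yaw),np.sin(yaw),0]); zv=np.array([0,0,-1.]); B=np.c_[np.cross(yv,zv),yv,zv]
    B=R.from_rotvec(tilt*yv)*R.from_matrix(B)
    print("d",C.inv().apply(np.array([x,y,z])-o["eef_pos"]).round(4),"rot",(C.inv()*B).as_rotvec().round(4))
if __name__=="__main__":
    go(*map(float,sys.argv[1:]))
    o=readout.get_obs(); print(o["eef_pos"].round(4),o["q"].round(2),o["wrist_force"].round(1),o["torque"].round(2),round(o["opening"],3))
E
python3 jog.py '{"x": [-0.7867,-0.7867,-0.7867,-0.7867,-0.7867,-0.7867,-0.7867,-0.7867,-0.7867,-0.7867],"y": [-0.7907,-0.7907,-0.7907,-0.7907,-0.7907,-0.7907,-0.7907,-0.7907,-0.7907,-0.7907],"z": [0,0,0,0,0,0,0,0,0,0],"wx": [0,0,0,0,0,0,0,0,0,0],"wy": [0,0,0,0,0,0,0,0,0,0],"wz": [0.658,0.658,0.658,0.658,0.658,0.658,0.658,0.658,0.658,0.658],"jaw": [1,1,1,1,1,1,1,1,1,1]}'
python3 d.py .566 -.167 .2 0 0
```

```text
time_s: 1.35
eef_pos: [0.4604, 0.0146, 0.2312]
eef_rot: [0.0, 0.707, 0.707, 0.0]
wrist_force: [1.1, 0.5, 0.4]
opening: 1.003
grasp_force: 0.0
d [-0.1815  0.1057  0.0312] rot [ 0.0003 -0.0002 -0.0005]
[0.4604 0.0146 0.2312] [-0.23 -0.08  1.88  0.    1.34 -0.23] [1.1 0.5 0.4] [-0.01 -0.02 -0.02] 1.003
```

Converted, -0.1815 m / 0.75 = -0.242, 0.128 m / 0.75 = 0.1707.

```bash
python3 jog.py '{"x": [-0.242,-0.242,-0.242,-0.242,-0.242,-0.242,-0.242,-0.242,-0.242],"y": [0.1409,0.1409,0.1409,0.1409,0.1409,0.1409,0.1409,0.1409,0.1409],"z": [0.04,0.04,0.04,0.04,0.0933,0.1467,0.1707,0.1707,0.1707],"wx": [0,0,0,0,0,0,0,0,0],"wy": [0,0,0,0,0,0,0,0,0],"wz": [0,0,0,0,0,0,0,0,0],"jaw": [1,1,1,1,1,1,1,1,1]}'
python3 - <<'E'
from h import *
c=[camrig.camera(n) for n in("side","top")]
np.savez("g.npz",*c)
a=[cv2.resize(c[0][90:240,180:380],(800,600),interpolation=cv2.INTER_CUBIC)]
cv2.imwrite("pics/g.png",a[0])
E
```

```text
time_s: 2.48
eef_pos: [0.5667, -0.1653, 0.105]
eef_rot: [0.001, 0.707, 0.707, 0.0]
wrist_force: [-0.5, -1.1, 0.6]
opening: 1.004
grasp_force: 0.0
```

View pics/g.png

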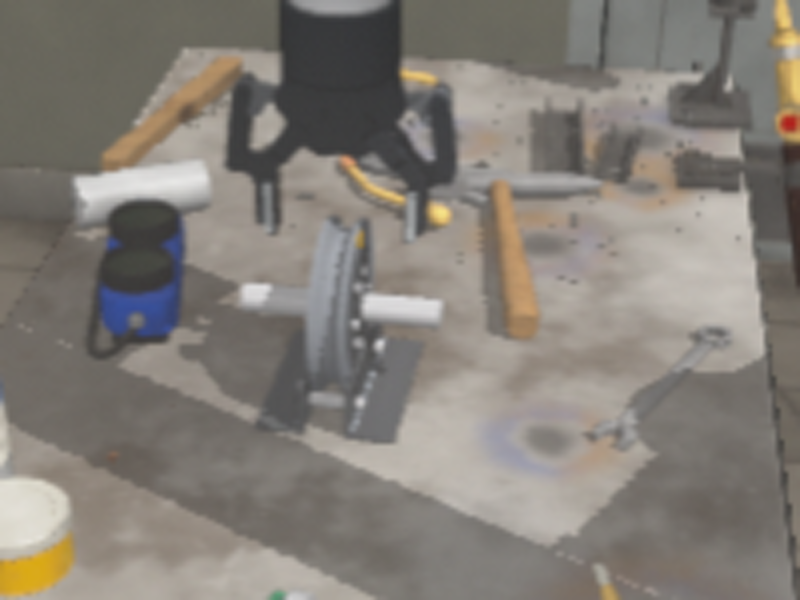

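The fingers straddle the rim evenly: tips at (265,232) and (413,238), rim centre near x=340. Closing now, then a small lift.

Converted, 0.002 m / 0.75 = 0.0027.

```bash
python3 jog.py '{"x": [0,0,0,0,0,0,0,0],"y": [0,0,0,0,0,0,0,0],"z": [0.0027,0.0027,0.0027,0.0027,0.0027,0.0027,0.0027,0.0027],"wx": [0,0,0,0,0,0,0,0],"wy": [0,0,0,0,0,0,0,0],"wz": [0,0,0,0,0,0,0,0],"jaw": [0,0,0,0,0,0,0,0]}'
python3 d.py .566 -.167 .2 0 0
```

```text
time_s: 3.58
eef_pos: [0.5658, -0.165, 0.1016]
eef_rot: [0.0, 0.707, 0.707, 0.0]
wrist_force: [1.1, 0.2, 5.2]
opening: 0.271
grasp_force: 59.6
d [-0.002   0.0003 -0.0983] rot [0.0006 0.0003 0.    ]
[ 0.5658 -0.165   0.1016] [-0.49  0.36  1.67  0.    1.11 -0.49] [1.1 0.2 5.2] [0.12 0.04 0.03] 0.271
```

Converted, -0.1 m / 0.75 = -0.1333, -0.09 m / 0.75 = -0.12.

```bash
python3 jog.py '{"x": [0,0,0,0,0,0],"y": [0,0,0,0,0,0],"z": [-0.0133,-0.04,-0.08,-0.12,-0.1333,-0.1333],"wx": [0,0,0,0,0,0],"wy": [0,0,0,0,0,0],"wz": [0,0,0,0,0,0],"jaw": [0,0,0,0,0,0]}'
python3 d.py .5015 .2 .18 -.279 0
```

```text
time_s: 4.32
eef_pos: [0.5653, -0.1649, 0.2016]
eef_rot: [0.0, 0.707, 0.707, -0.0]
wrist_force: [-0.1, -0.3, -7.4]
opening: 0.27
grasp_force: 59.3
d [ 0.3649 -0.0638  0.0215] rot [1.000e-04 3.000e-04 2.791e-01]
[ 0.5653 -0.1649  0.2016] [-0.49  0.24  1.6  -0.    1.3  -0.49] [-0.1 -0.3 -7.4] [0.07 0.03 0.02] 0.27
```

Converted, 0.365 m / 0.75 = 0.4867, 0.35 m / 0.75 = 0.4667, 0.279 rad / 2 = 0.1395.

```bash
python3 jog.py '{"x": [0.0267,0.08,0.1333,0.1933,0.2533,0.3133,0.3733,0.4267,0.4667,0.4867],"y": [-0.004,-0.0133,-0.024,-0.0333,-0.044,-0.0547,-0.0653,-0.0747,-0.0827,-0.0853],"z": [0,0,0,0,0,0,0,0,0,0],"wx": [0,0,0,0,0,0,0,0,0,0],"wy": [0,0,0,0,0,0,0,0,0,0],"wz": [0.01,0.025,0.04,0.06,0.08,0.1,0.115,0.13,0.1395,0.1395],"jaw": [0,0,0,0,0,0,0,0,0,0]}'
python3 jog.py '{"x": [0,0,0,0],"y": [0,0,0,0],"z": [0.0267,0.04,0.04,0.04],"wx": [0,0,0,0],"wy": [0,0,0,0],"wz": [0,0,0,0],"jaw": [0,0,0,0]}'
python3 - <<'E'
from h import *
c=[camrig.camera(n) for n in("side","top")]
cv2.imwrite("pics/p.png",np.hstack([cv2.resize(c[0][200:330,200:330],(400,400),interpolation=cv2.INTER_CUBIC),cv2.resize(c[1][150:280,120:250],(400,400),interpolation=cv2.INTER_CUBIC)]))
E
python3 d.py .5015 .2 .1266 -.279 0
```

```text
time_s: 5.58
eef_pos: [0.4998, 0.2013, 0.1995]
eef_rot: [-0.001, 0.798, 0.603, -0.002]
wrist_force: [-0.0, -1.2, -7.6]
opening: 0.265
grasp_force: 59.9
time_s: 6.08
eef_pos: [0.502, 0.1996, 0.1717]
eef_rot: [0.0, 0.799, 0.602, 0.0]
wrist_force: [0.3, -0.8, -7.2]
opening: 0.266
grasp_force: 59.8
d [-0.0001 -0.0008  0.0454] rot [ 0.0012 -0.0005 -0.0005]
[0.5022 0.1998 0.172 ] [ 0.16  0.16  1.75 -0.    1.22  0.44] [-0.2  0.6 -7.4] [ 0.08 -0.03 -0.01] 0.267
```

View pics/p.png

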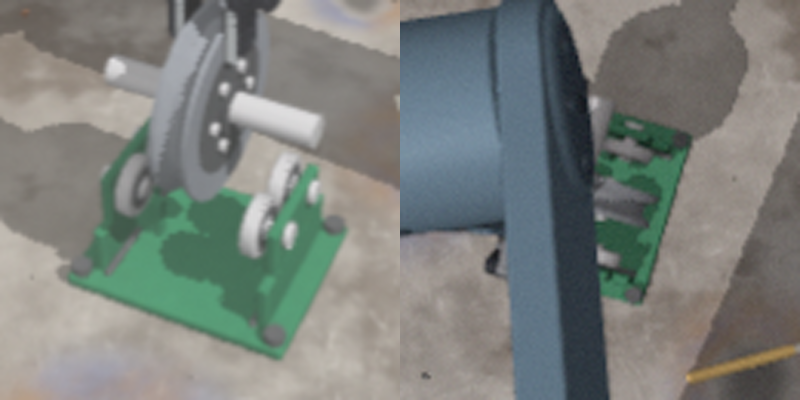

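Side view: the arbor hangs parallel above the disc pairs, pulley midway between the plates. Lowering.

Converted, 0.045 m / 0.75 = 0.06, 0.044 m / 0.75 = 0.0587.

```bash
python3 jog.py '{"x": [0,0,0,0,0,0,0],"y": [0,0,0,0,0,0,0],"z": [0.02,0.04,0.0507,0.056,0.0587,0.06,0.06],"wx": [0,0,0,0,0,0,0],"wy": [0,0,0,0,0,0,0],"wz": [0,0,0,0,0,0,0],"jaw": [0,0,0,0,0,0,0]}'
python3 d.py .5015 .2 .1266 -.279 0
```

```text
time_s: 7.05
eef_pos: [0.5018, 0.2011, 0.1272]
eef_rot: [-0.0, 0.798, 0.602, 0.001]
wrist_force: [-2.6, 4.6, -3.3]
opening: 0.268
grasp_force: 60.5
d [-0.0012 -0.      0.0006] rot [ 0.0006 -0.002   0.0003]
[0.5018 0.2011 0.1272] [0.16 0.22 1.78 0.   1.13 0.44] [-2.6  4.6 -3.3] [1.1  0.47 0.1 ] 0.268
```

Converted, 0.0015 m / 0.75 = 0.002, 0.001 m / 0.75 = 0.0013.

```bash
python3 jog.py '{"x": [0.0013,0.002,0.002],"y": [-0.0007,-0.0007,-0.0007],"z": [0,0.0013,0.0013],"wx": [0,0,0],"wy": [0,0,0],"wz": [0,0,0],"jaw": [0,0,0]}'
python3 d.py .5015 .2 .1266 -.279 0
```

```text
time_s: 7.42
eef_pos: [0.5021, 0.2017, 0.1267]
eef_rot: [0.0, 0.798, 0.602, 0.0]
wrist_force: [-3.7, 1.6, 6.2]
opening: 0.269
grasp_force: 61.3
d [-0.0018 -0.0001  0.0001] rot [ 0.0013 -0.0002  0.0006]
[0.5021 0.2017 0.1267] [ 0.16  0.22  1.78 -0.    1.13  0.44] [-3.7  1.6  6.2] [0.3  1.09 0.31] 0.269
```

Seated: the discs now push up with about 14 N and the lateral force is near zero. I'll write the dab tracker, then release.

Converted, -0.05 m / 0.75 = -0.0667, -0.03 m / 0.75 = -0.04.

```bash
cat > dab.py <<'E'
from fit import pose
from h import *
import sys
P0=[.502,.2015,.090,-.279]
A=np.radians(np.arange(-180,180,1))
L=np.c_[-.0125+0*A,.051*np.sin(A),.051*np.cos(A)]
def look(tag):
    im=camrig.camera("side"); np.save(f"pics/{tag}.npy",im); t=readout.get_obs()["time_s"]
    hsv=cv2.cvtColor(im,cv2.COLOR_BGR2HSV)
    m=cv2.inRange(hsv,(18,110,70),(34,255,255))
    u=proj("side",pose(P0,L)); hull=np.zeros_like(m); cv2.fillConvexPoly(hull,cv2.convexHull(np.int32(u)),255)
    m&=cv2.dilate(hull,np.ones((13,13)))
    n,_,s,c=cv2.connectedComponentsWithStats(m)
    for i in range(1,n):
        d=np.linalg.norm(u-c[i],axis=1); k=np.argsort(d)[:1]
        near=[(int(np.degrees(A[j])),round(d[j],1)) for j in range(360) if d[j]<=d[j-1] and d[j]<=d[(j+1)%360]]
        print(tag,round(t,2),"px",c[i].round(1),"area",s[i,4],near)
    if n<2: print(tag,t,"none")
if __name__=="__main__": look(sys.argv[1])
E
sed -i 's/^print\|; print("stand.*$\|; print("pulley.*$//' fit.py
python3 dab.py a0
python3 jog.py '{"x": [0,0],"y": [0,0],"z": [0,0],"wx": [0,0],"wy": [0,0],"wz": [0,0],"jaw": [0.6,0.6]}' >/dev/null; python3 dab.py a1
python3 jog.py '{"x": [0,0],"y": [0,0],"z": [0,-0.04],"wx": [0,0],"wy": [0,0],"wz": [0,0],"jaw": [0.8,0.8]}' >/dev/null; python3 dab.py a2
python3 jog.py '{"x": [0,0],"y": [0,0],"z": [-0.04,-0.0667],"wx": [0,0],"wy": [0,0],"wz": [0,0],"jaw": [0.8,0.8]}' >/dev/null; python3 dab.py a3
python3 jog.py '{"x": [0,0],"y": [0,0],"z": [0,0],"wx": [0,0],"wy": [0,0],"wz": [0,0],"jaw": [0.8,0.8]}' >/dev/null; python3 dab.py a4
python3 jog.py '{"x": [0,0],"y": [0,0],"z": [0,0],"wx": [0,0],"wy": [0,0],"wz": [0,0],"jaw": [0.8,0.8]}' >/dev/null; python3 dab.py a5
python3 jog.py '{"x": [0,0,0],"y": [0,0,0],"z": [0,0,0],"wx": [0,0,0],"wy": [0,0,0],"wz": [0,0,0],"jaw": [0.8,0.8,0.8]}' ; python3 dab.py a6
python3 - <<'E'
from h import *
c=[np.load(f"pics/a{i}.npy")[185:315,210:340] for i in (2,3,4,6)]
c=[cv2.resize(x,(400,300),interpolation=cv2.INTER_CUBIC) for x in c]
cv2.imwrite("pics/rel.png",np.vstack([np.hstack(c[:2]),np.hstack(c[2:])]))
E
```

```text
a0 7.475 none
a1 7.78 px [277.8 228. ] area 9 [(-16, np.float64(0.5))]
a2 8.07 px [284.2 233.1] area 11 [(-79, np.float64(0.3))]
a3 8.38 px [284.  242.7] area 13 [(-106, np.float64(0.2)), (14, np.float64(14.2))]
a4 8.68 px [284.  242.7] area 13 [(-106, np.float64(0.2)), (14, np.float64(14.2))]
a5 8.97 px [284.  242.7] area 13 [(-106, np.float64(0.2)), (14, np.float64(14.2))]
time_s: 9.35
eef_pos: [0.5015, 0.2017, 0.2053]
eef_rot: [0.0, 0.799, 0.602, 0.0]
wrist_force: [0.2, 0.4, -0.6]
opening: 0.801
grasp_force: 0.0
a6 9.4 px [284.  242.7] area 13 [(-106, np.float64(0.2)), (14, np.float64(14.2))]
```

View pics/rel.png

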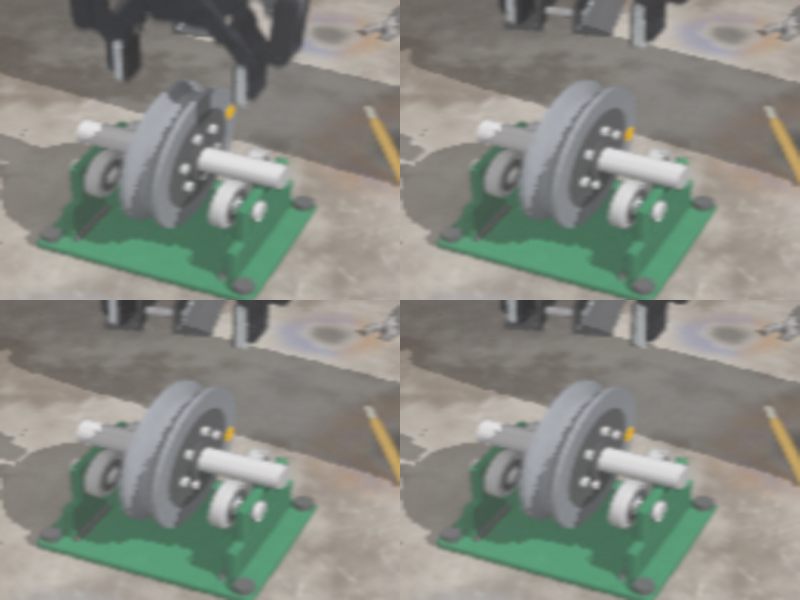

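The dab fell away from the camera (px (284,243) in the full image) and stopped at about -106°, moving in the negative sense. I'll grip at +42°, swing to -42° in the same sense past bottom, and release.

Converted, 0.088 m / 0.75 = 0.1173, 0.08 m / 0.75 = 0.1067, -0.73 rad / 2 = -0.365.

```bash
python3 jog.py '{"x": [0.0267,0.06,0.0867,0.1067,0.1067,0.08,0.0533,0.0327,0.0327],"y": [0,0,0,0,0,0,0,0,0],"z": [0,0.008,0.02,0.0347,0.0347,0.064,0.0947,0.1173,0.1173],"wx": [0,0,0,0,0,0,0,0,0],"wy": [-0.09,-0.18,-0.27,-0.365,-0.365,-0.365,-0.365,-0.365,-0.365],"wz": [0,0,0,0,0,0,0,0,0],"jaw": [0.8,0.8,0.8,0.8,0.8,0.8,0.8,0.8,0.8]}'
python3 dab.py b0
python3 - <<'E'
from h import *
from scipy.spatial.transform import Rotation as R
o=readout.get_obs(); w=o["eef_rot"]; M=R.from_quat(np.r_[w[1:],w[0]]).as_matrix()
print(o["q"].round(2)); perp=np.array([.275,.961,0]); d=o["eef_pos"]-[.502,.2015,.09]
print("perp,z off",(d@perp).round(4),d[2].round(4),"axial",(d@[.961,-.275,0]).round(4),"tool z",(M[:,2]@perp).round(3),M[2,2].round(3))
E
```

```text
time_s: 10.52
eef_pos: [0.508, 0.2238, 0.1183]
eef_rot: [0.214, 0.747, 0.562, -0.285]
wrist_force: [0.4, 0.8, -0.1]
opening: 0.797
grasp_force: 0.0
b0 10.575 none
[ 0.48  0.67  1.34 -0.51  1.66  0.86]
perp,z off 0.0242 0.0292 axial 0.0001 tool z -0.665 -0.747
```

Converted, -0.0365 m / 0.75 = -0.0487, -0.0349 m / 0.75 = -0.0465, 1.46 rad / 2 = 0.73.

```bash
python3 jog.py '{"x": [0,0,0,0,0,0,0],"y": [0,0,0,0,0,0,0],"z": [0,0,0,0,0,0,0],"wx": [0,0,0,0,0,0,0],"wy": [0,0,0,0,0,0,0],"wz": [0,0,0,0,0,0,0],"jaw": [0,0,0,0,0,0,0]}'; python3 dab.py b1
python3 jog.py '{"x": [-0.0088,-0.0172,-0.0252,-0.0323,-0.0383,-0.0432,-0.0465,-0.0487,-0.0487],"y": [0,0,0,0,0,0,0,0,0],"z": [0.0008,0.0031,0.0069,0.0121,0.0185,0.0259,0.034,0.0435,0.0435],"wx": [0,0,0,0,0,0,0,0,0],"wy": [0.09,0.18,0.27,0.36,0.45,0.54,0.63,0.73,0.73],"wz": [0,0,0,0,0,0,0,0,0],"jaw": [0,0,0,0,0,0,0,0,0]}'; python3 dab.py b2
python3 - <<'E'
from h import *
from scipy.spatial.transform import Rotation as R
o=readout.get_obs(); w=o["eef_rot"]; M=R.from_quat(np.r_[w[1:],w[0]]).as_matrix()
print(o["q"].round(2)); perp=np.array([.275,.961,0]); d=o["eef_pos"]-[.502,.2015,.09]
print("perp,z off",(d@perp).round(4),d[2].round(4),"axial",(d@[.961,-.275,0]).round(4),"b",np.degrees(np.arctan2(-M[:,2]@perp,-M[2,2])).round(2))
E
```

```text
time_s: 11.45
eef_pos: [0.509, 0.2259, 0.1182]
eef_rot: [0.215, 0.746, 0.562, -0.284]
wrist_force: [1.8, 3.7, 5.7]
opening: 0.269
grasp_force: 59.3
b1 11.5 px [285. 241.] area 1 [(-102, np.float64(0.8)), (8, np.float64(14.3))]
time_s: 12.62
eef_pos: [0.4949, 0.1772, 0.1171]
eef_rot: [-0.217, 0.747, 0.559, 0.286]
wrist_force: [4.0, 7.8, 0.8]
opening: 0.267
grasp_force: 61.8
b2 12.68 px [272.5 274. ] area 8 [(171, np.float64(0.2))]
[-0.34  0.17  2.08  0.84  1.11 -0.52]
perp,z off -0.0251 0.0271 axial -0.0002 b -41.92
```

Dab at 171° (= -189°), as the 84° turn predicts. Releasing and tracking.

Converted, -0.05 m / 0.75 = -0.0667, -0.03 m / 0.75 = -0.04.

```bash
python3 jog.py '{"x": [0,0],"y": [0,0],"z": [0,0],"wx": [0,0],"wy": [0,0],"wz": [0,0],"jaw": [0.8,0.8]}' >/dev/null; python3 dab.py c1
python3 jog.py '{"x": [0,0],"y": [0,0],"z": [0,-0.04],"wx": [0,0],"wy": [0,0],"wz": [0,0],"jaw": [0.8,0.8]}' >/dev/null; python3 dab.py c2
python3 jog.py '{"x": [0,0],"y": [0,0],"z": [-0.04,-0.0667],"wx": [0,0],"wy": [0,0],"wz": [0,0],"jaw": [0.8,0.8]}' >/dev/null; python3 dab.py c3
python3 jog.py '{"x": [0,0,0],"y": [0,0,0],"z": [0,0,0],"wx": [0,0,0],"wy": [0,0,0],"wz": [0,0,0],"jaw": [0.8,0.8,0.8]}' >/dev/null; python3 dab.py c4
python3 jog.py '{"x": [0,0,0],"y": [0,0,0],"z": [0,0,0],"wx": [0,0,0],"wy": [0,0,0],"wz": [0,0,0],"jaw": [0.8,0.8,0.8]}' ; python3 dab.py c5
python3 - <<'E'
from h import *
c=[np.load(f"pics/{i}.npy")[195:295,220:320] for i in ("a6","b2","c2","c5")]
c=[cv2.resize(x,(400,300),interpolation=cv2.INTER_CUBIC) for x in c]
cv2.imwrite("pics/rel2.png",np.vstack([np.hstack(c[:2]),np.hstack(c[2:])]))
E
```

```text
c1 12.97 px [278.  263.8] area 9 [(-157, np.float64(0.1)), (71, np.float64(14.9))]
c2 13.275 none
c3 13.575 none
c4 14.0 none
time_s: 14.38
eef_pos: [0.4801, 0.1269, 0.1769]
eef_rot: [-0.215, 0.746, 0.562, 0.285]
wrist_force: [-0.1, -0.6, -1.3]
opening: 0.8
grasp_force: 0.0
c5 14.425 none
```

View pics/rel2.png

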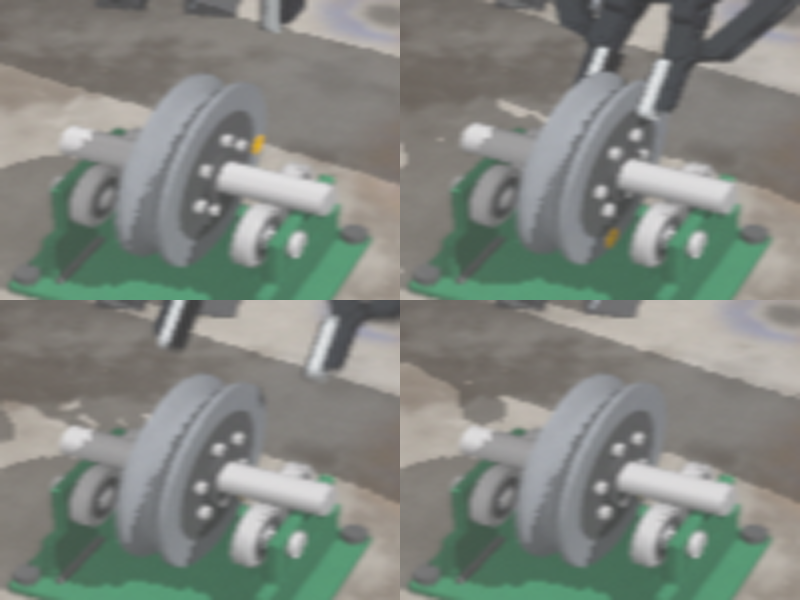

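The dab (c5) is now hidden behind the arbor, so I'll use the bolt heads. They show at (in-tile) a6: (227,140),(243,145),(206,170),(200,205),(215,211); b2: (235,135),(215,153),(201,190),(209,210); c5: (240,138),(219,149),(201,188),(204,212).

```bash
python3 - <<'E'
from h import *
from fit import pose
from scipy.optimize import least_squares
P0=[.502,.2015,.090,-.279]
pts={"a6":[(227,140),(243,145),(206,170),(200,205),(215,211)],"b2":[(235,135),(215,153),(201,190),(209,210)],"c5":[(240,138),(219,149),(201,188),(204,212)]}
# refine clicks: brightest-weighted centroid 3x3 neighbourhood
ref={}
for k,L in pts.items():
    g=cv2.cvtColor(np.load(f"pics/{k}.npy"),cv2.COLOR_BGR2GRAY).astype(float); r=[]
    for x,y in L:
        u,v=220+x/4-.4,195+y/3-.4; i,j=round(v),round(u)
        w=g[i-1:i+2,j-1:j+2]-g[i-2:i+3,j-2:j+3].min(); yy,xx=np.mgrid[i-1:i+2,j-1:j+2]
        w=w**2; r.append(((w*xx).sum()/w.sum(),(w*yy).sum()/w.sum()))
    ref[k]=np.array(r)
def model(rb,xb,dx,dy,ph,n):
    a=np.radians(ph)+np.arange(n)*2*np.pi/n
    return proj("side",pose(P0,np.c_[-xb+0*a,rb*np.sin(a),rb*np.cos(a)]))+[dx,dy]
for n in(5,6,8):
  best=None
  def f(p):
    out=[]
    for i,k in enumerate(ref):
        m=model(*p[:4],p[4+i],n); D=np.linalg.norm(ref[k][:,None]-m[None],axis=2); j=D.argmin(1)
        out.append((ref[k]-m[j]).ravel())
    return np.concatenate(out)
  # coarse phase per image
  for rb in(.022,.026,.03):
    ph=[]
    for k in ref:
        c=[(sum(np.linalg.norm(ref[k][:,None]-model(rb,.016,0,0,q,n)[None],axis=2).min(1)**2),q) for q in range(0,360//n,3)]
        ph.append(min(c)[1])
    r=least_squares(f,[rb,.016,0,0]+ph,x_scale=[.001,.001,1,1,5,5,5])
    if best is None or r.cost<best.cost: best=r
  print(n,round(best.cost,2),best.x.round(4))
E
```

```text
5 12.06 [ 2.38000e-02  4.01000e-02 -1.31223e+01 -4.50550e+00  5.42208e+01
  1.39710e+01  4.87090e+00]
6 0.82 [2.46000e-02 7.60000e-03 3.07340e+00 1.17640e+00 4.37455e+01 1.79204e+01
 9.06610e+00]
8 5.38 [ 2.76000e-02  9.76000e-02 -4.24814e+01 -1.27335e+01 -9.42200e-01
  2.49707e+01  1.74270e+01]
```

Six bolts fit: phases 43.7° (a6), 17.9° (b2) and 9.1° (c5). That puts the second stop at about -140°, so the heavy side is down at dab about -123°, a turn of about +16.5° from here. I'll grip at b = -8° and turn by that.

Units first: shifts go in shares of 0.75 m and turns go in shares of 2 rad. So 0.0861 m / 0.75 = 0.1148, 0.075 m / 0.75 = 0.1, -0.585 rad / 2 = -0.2925.

```bash
python3 jog.py '{"x": [0.0279,0.0548,0.08,0.0859,0.0552,0.0368,0.0271,0.0271,0.0271],"y": [0,0,0,0,0,0,0,0,0],"z": [0.0025,0.01,0.0221,0.0259,0.0723,0.1,0.1148,0.1148,0.1148],"wx": [0,0,0,0,0,0,0,0,0],"wy": [-0.09,-0.18,-0.27,-0.2925,-0.2925,-0.2925,-0.2925,-0.2925,-0.2925],"wz": [0,0,0,0,0,0,0,0,0],"jaw": [0.8,0.8,0.8,0.8,0.8,0.8,0.8,0.8,0.8]}'
cat > chk.py <<'E'
from h import *
from scipy.spatial.transform import Rotation as R
o=readout.get_obs(); w=o["eef_rot"]; M=R.from_quat(np.r_[w[1:],w[0]]).as_matrix()
perp=np.array([.275,.961,0]); d=o["eef_pos"]-[.502,.2015,.09]
print("perp,z off",(d@perp).round(4),d[2].round(4),"axial",(d@[.961,-.275,0]).round(4),"b",np.degrees(np.arctan2(-M[:,2]@perp,-M[2,2])).round(2),o["wrist_force"].round(1),o["torque"].round(2))
E
python3 chk.py; python3 dab.py d0
python3 jog.py '{"x": [0,0,0,0,0,0,0],"y": [0,0,0,0,0,0,0],"z": [0,0,0,0,0,0,0],"wx": [0,0,0,0,0,0,0],"wy": [0,0,0,0,0,0,0],"wz": [0,0,0,0,0,0,0],"jaw": [0,0,0,0,0,0,0]}'; python3 dab.py d1; python3 chk.py
```

```text
time_s: 15.55
eef_pos: [0.5009, 0.1965, 0.1275]
eef_rot: [-0.043, 0.797, 0.6, 0.059]
wrist_force: [0.4, -0.8, 0.4]
opening: 0.8
grasp_force: 0.0
perp,z off -0.0051 0.0375 axial 0.0003 b -8.34 [ 0.4 -0.8  0.4] [-0.09  0.06 -0.07]
d0 15.6 none
time_s: 16.48
eef_pos: [0.5003, 0.1966, 0.1269]
eef_rot: [-0.043, 0.796, 0.6, 0.058]
wrist_force: [-2.5, -1.2, 5.8]
opening: 0.268
grasp_force: 59.5
d1 16.525 none
perp,z off -0.0052 0.0369 axial -0.0003 b -8.31 [-1.5 -1.   5.9] [-0.16  0.39  0.  ]
```

Converted, 0.0104 m / 0.75 = 0.0139, 0.0015 m / 0.75 = 0.002, -0.288 rad / 2 = -0.144.

```bash
python3 jog.py '{"x": [0.0047,0.0093,0.0139,0.0139,0.0139],"y": [0,0,0,0,0],"z": [0.0003,0.0009,0.002,0.002,0.002],"wx": [0,0,0,0,0],"wy": [-0.048,-0.096,-0.144,-0.144,-0.144],"wz": [0,0,0,0,0],"jaw": [0,0,0,0,0]}'; python3 dab.py e0; python3 chk.py
python3 - <<'E'
from h import *
c=[np.load(f"pics/{i}.npy")[195:295,220:320] for i in ("d0","d1","c5","e0")]
c=[cv2.resize(x,(400,300),interpolation=cv2.INTER_CUBIC) for x in c]
cv2.imwrite("pics/fin.png",np.vstack([np.hstack(c[:2]),np.hstack(c[2:])]))
E
```

```text
time_s: 17.15
eef_pos: [0.5032, 0.207, 0.127]
eef_rot: [0.043, 0.796, 0.601, -0.057]
wrist_force: [-0.7, 0.3, 6.6]
opening: 0.268
grasp_force: 60.0
e0 17.2 px [283.  248.5] area 2 [(-119, np.float64(0.2)), (31, np.float64(15.7))]
perp,z off 0.0056 0.037 axial -0.0003 b 8.12 [-1.9  0.4  6.6] [-0.12  0.43 -0.09]
```

View pics/fin.png

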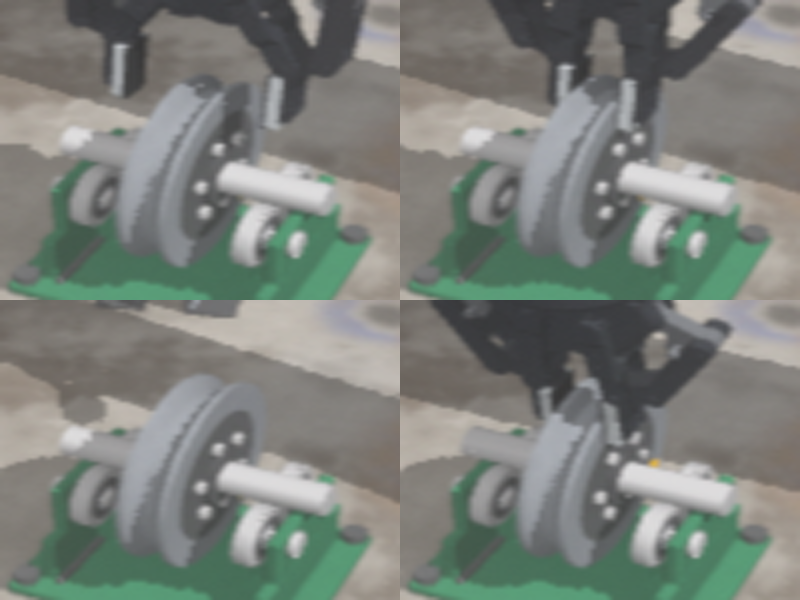

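The last frame shows the dab just peeking above the arbor at px (283,248), with its lower part hidden. That puts it at about -121°, against a target of about -123°. The rim is gripped and the arbor rests on the discs. Handing in.

```bash
python3 -c "
from bench import ctrl, camrig, readout
print(ctrl.hand_in())"
```

```text
the job is handed in; nothing more can be done
None
```

I handed the job in with the rim gripped and the arbor on the discs; the pulley's heavy side is by my estimate within about 5° of straight down, which I inferred from stops at about -106° and -140° (the second read from the bolt heads because the dab was hidden).

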